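Mount a perch dowel and hold the paint shield at its mark

TASK

Get the birdhouse perch ready to spray: take the wooden dowel from the rack, lay it in the jig's two V-rests, and slide the tailstock up by its blue tab until the dowel is fully home in both brass cups. Then draw the spring-return paint shield out over the dowel by its orange tab until its pointer is level with the red mark, and finish while still holding it there with the gripper, because it springs back if let go. Leave the other things on the table where they are.

Things in the scene. Friction and masses are not known exactly. Their poses are not given: they have to be found in the camera images.
- jig: Painting jig fixed to the table: plywood base 160 (x) by 400 (y) by 18 mm; origin under its centre, z up. Cups, V-rests and mounted dowel lie on one line along jig y at x = 0, z = 65. Headstock at -y, tailstock at +y. The shield's steel rail runs along y at x = 62, top at z = 36 (end brackets to z = 42, at y = -185 and +65)
- headstock_cup (a point): Centre of the mouth of the fixed headstock's brass cup, which faces jig +y: jig x = 0, y = -100, z = 65 mm; inner diameter 25, 12 deep (floor at y = -112). The dark headstock block behind it is 50 wide and reaches z = 85
- rests_mid (a point): Point on the dowel line midway between the jig's two wooden V-rests: jig x = 0, y = -17.5, z = 65 mm. The rests stand 47.5 mm to either side along y, each 12 thick, arms up to z = 73; a dowel laid in them has its axis at z = 65, in line with the cups, and slides along y. Between them it is clear down to z = 18
- dowel_home (a point): Where the centre of the 180 mm dowel is when it is fully home in both cups: jig x = 0, y = -22, z = 65 mm
- tailstock (a joint): Sliding tailstock, a dark wooden block. 0 = fully back; grows in metres as it slides to the headstock (jig -y), stop at 0.09; stays where left (about 4 N friction). Its brass cup faces jig -y: inner diameter 25, floor at jig y = 137 mm minus the value, mouth at 125 minus it. About 0.069 when the dowel is home; on its way it pushes the dowel into the headstock cup
- tailstock_grip (a point): Middle of the blue upright tab on the tailstock: 40 (jig x) by 12 (jig y) by 45 mm high, jig z = 85 to 130; this point is at z = 108, y = 165 minus the joint value in mm
- shield: Paint shield: aluminium hood open below, 80 long (jig y), 66 wide, top at jig z = 92 mm; slides along jig +y over the dowel. A spring pulls it back to the headstock end: about 3 N at home, 8 N at 90 mm pull, and it returns if let go. Travel 120 mm. Origin below the hood's middle at jig z = 0, axes as the jig's; at home at jig y = -145
- shield_grip (a point): Middle of the orange upright tab on top of the shield: 40 (jig x) by 12 (jig y) by 45 high, from z = 92 to 137 mm in the jig; this point is at z = 115
- shield_pointer (a point): Tip of the black pointer at the shield's leading (+y) edge, on the jig's -x side above the scale; at home at jig x = -73.5, y = -106.5, z = 31 mm
- mark_line (a point): Middle of the top of the red mark, a 4 mm thick red strip across the scale on the jig's -x edge (with a clip on the edge); axes as the jig's, z = 28 mm in the jig. It stands somewhere 45 to 90 mm from the pointer's home, jig +y of it; the pointer is at the mark when both have the same jig y
- rack: Pale wooden rack fixed to the table, base 150 (x) by 70 (y) by 15, with two V-rests at x = -50 and +50 mm; a dowel in them lies along the rack's x with its axis at z = 50. Origin under its centre
- dowel: Loose wooden perch dowel, 20 diameter, 180 long, about 50 g, both ends alike; its x axis runs along its length. It starts lying in the rack
- dowel_center (a point): Centre of the dowel
- birdhouse: Bystander: painted wooden birdhouse, blue with a red roof, about 150 wide, 200 tall; sizes in mm, origin under its centre
- saucer: Bystander: clay saucer, 120 diameter, 22 tall; sizes in mm, origin under its centre
- frog: Bystander: green ceramic frog figurine, about 80 across, 72 tall; sizes in mm, origin under its centre
- paperweight: Bystander: round green glass paperweight, 80 diameter, 56 tall; sizes in mm, origin under its centre
- scoop: Bystander: stainless scoop with a round handle, about 185 long, 40 tall; sizes in mm, origin under its centre
- pot: Bystander: grey plastic flower pot, 120 diameter, 110 tall; sizes in mm, origin under its centre
- paint_jar: Bystander: closed jar of paint, 64 diameter, 80 tall; sizes in mm, origin under its centre
- brush: Bystander: paint brush lying flat

How it is judged:
By the outcome, as a careful person would: the job done as asked, in the order asked, and still so for the second after the job is handed in, while the arm keeps its last pose, push and grip.
It also fails if it takes over 64 s, if anything falls off the work surface, if the arm or the gripper's body presses on something with over 40 N, if the wrist force passes 120 N, or if a joint passes its speed limit or range.

ROBOT

A 6-joint arm with a two-finger parallel gripper is mounted at the origin on the work surface. World frame = base frame: x ahead of the robot, y to its left, z up, the work surface at z = 0. Lengths are in mm, angles in rad, forces in N, time in s.
With the tool pointing down it reaches from about 300 to 775 mm from the base axis. Payload 14.6 kg.
Tool frame: the origin (TCP) lies between the finger pads; the fingertips stand manip.tip_reach ahead of it and the grasp point (between the pads) lies 5 mm behind it (manip.tip_reach is the distance from the TCP to the fingertips, in mm); z points along the fingers, y is the line along which they close (so a half turn about z gives the same grasp; the last joint's range is limited). The gripper opens to 94 mm and grips with 3 to 60 N. Pads are 16 mm wide; open, the fingers measure 119 mm over their backs; the gripper's body (75 mm by 177 mm) begins 78 mm behind the grasp point.
Start: joints at [1.057, 0.3, 1.521, -0, 1.321, -0.067], TCP at [237.641, 496, 219.446] pointing down, gripper open.
Joint ranges: [-3.03, 3.03], [-0.79, 2.21], [0.23, 2.52], [-1.04, 4.18], [0, 3.07], [-2.55, 2.55]. Speed limits (rad/s): [2.22, 2.22, 2.57, 3.14, 3.14, 3.14].

INTERFACE

Orientations are given as [roll, pitch, yaw] about the fixed x, y, z axes, in that order (R = Rz(yaw) Ry(pitch) Rx(roll)).
In Python, from cell import manip gives the robot as it stands. The module is installed in compiled form; this text tells all that it offers.
- The arm moves only by the shell command python3 -m creep 'ROWS' [FORCE]. ROWS is JSON, a list of rows, each a list of 3 entries, a list of its own where there are three numbers: the opening, from -1 (shut) to 1 (fully open), then the shift along the tool's x, y, z in cm, then the turn about the tool's z in units of 5 degrees (1.0 is 5 degrees). In form: [[grip, [tx, ty, tz], roll], ...]. A call has 1 to 12 rows; each row is the pose to reach, as a shift and turn from the pose commanded when the call began, along the tool's axes at that moment; what a row does not reach only later rows make up. A row lasts 1/10 s, in which the tool goes at most 50 mm and 8.59 degrees, less where a joint would pass 70% of its speed; a pose out of reach is approached as far as the arm can. A call with a gripper value outside its range is refused whole. The fingers move at their own pace and stop on an object; FORCE is the grip in N (left out, the last holds). Time passes only in rows, so rows that repeat a pose let the fingers close. It gives the time, the measured TCP pose, the force, the opening and the grip force at its end, in the units of the state.
- manip.read_state(): the state, without advancing time (a new reading comes with each control period).
- manip.camera(name): name is "scene" or "top"; returns the picture (400x640x3 uint8, red, green, blue); there is no depth.
- manip.camera_params(name): a dict with "fovy" (degrees; the focal length in pixels is half the picture's height over the tangent of half this angle, whatever the lens; pixels are square), "cx", "cy" (the principal point, pixels), "origin" and "attitude" of the camera in the world. Camera axes: x right, y down, z forward; pixel columns grow to the right and rows downward; lengths in mm; the calibration is good to about 2 mm. A picture is of the moment at which its call begins. camera_params takes no time and is no camera call.
- manip.sign_off(): hands the job in; it is judged then, once.
The state is a dict: "clock": time; "joints": joint angles; "qd": joint speeds; "effort": joint torques, N m; "eef_pos": TCP position; "eef_rot": TCP orientation; "wrist_force": force on the tool from outside, world axes, zero at the start; "moment": the same for the moment, N m; "finger_gap": finger opening in mm; "finger_force": force on a finger pad.
Only numpy, scipy, OpenCV 4.12 (cv2) and the standard library are available. Lean on these libraries where they do the work, as an engineer would, in place of code of your own. Each camera call takes 0.05 s, during which the arm holds its last target. There are 200 camera calls.

## Working session

There is one attempt and no reset: what is moved stays moved. The work goes in short steps, Python scripts to look and compute and a shell command to move; the robot and the scene stay as the last step left them, time stands still between calls to the robot, and variables do not carry over. Pictures are saved under pics/ and viewed, at most 10 in all, crops included, and the job is handed in when it is done.

```bash
mkdir -p pics; python3 - <<'E'
from cell import manip
import cv2
for n in ("scene","top"):
    cv2.imwrite(f"pics/{n}0.png",manip.camera(n)[:,:,::-1]); print(n,manip.camera_params(n))
print(manip.read_state(),manip.tip_reach)
E
```

```text
scene {'fovy': 46.43936032797426, 'cx': 322.08723259620126, 'cy': 196.69079405213586, 'origin': array([1538.72920204, -489.95070624,  948.92079951]), 'attitude': array([-2.24628663e+00,  2.22175103e-04,  1.08614335e+00])}
top {'fovy': 48.98610502638896, 'cx': 319.36729128654383, 'cy': 194.07498871133527, 'origin': array([ 332.74289547,  -10.83584196, 1335.38437834]), 'attitude': array([-2.93562844,  0.00329442, -1.63294906])}
{'clock': 0.1, 'joints': array([ 1.05740658e+00,  3.00357095e-01,  1.52147917e+00, -5.61487823e-06,
        1.32069573e+00, -6.65855125e-02]), 'qd': array([-0.00099799, -0.00051409, -0.001309  , -0.00048541,  0.00043344,
       -0.00024275]), 'effort': array([ 3.40261919e-03, -5.32649839e+01, -3.53281224e+01,  7.10023125e-02,
        2.34827958e-02, -2.49828787e-05]), 'eef_pos': array([237.54330223, 495.83112775, 218.99197038]), 'eef_rot': array([-3.14065503e+00, -5.70736814e-05,  2.69478978e+00]), 'wrist_force': array([-0.16402319, -0.17308411, -0.2555276 ]), 'moment': array([ 0.00699556, -0.03883382,  0.02527899]), 'finger_force': 0.0, 'finger_gap': 94.0035651201266} 14.0
```

View pics/scene0.png

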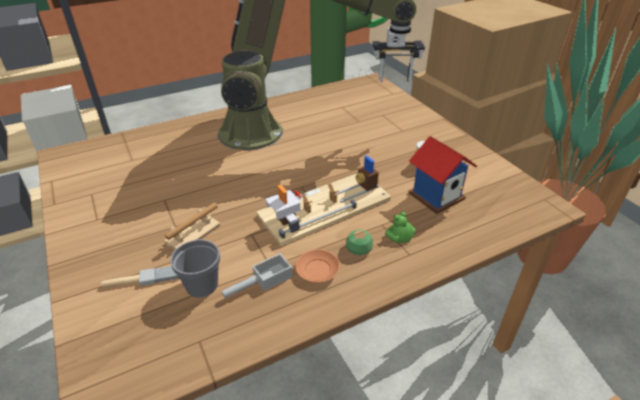

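View pics/top0.png

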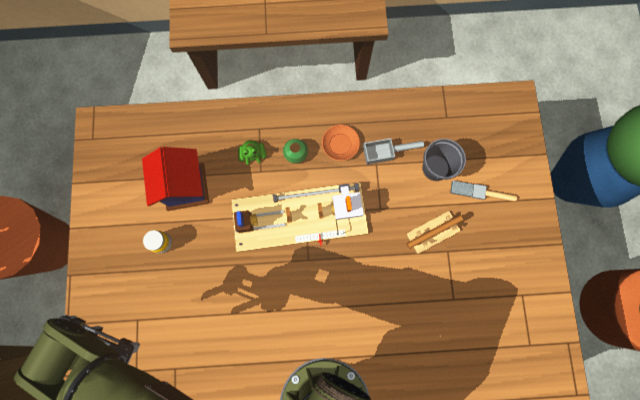

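The top view shows the jig centred near (300,218), with the tailstock and blue tab at (242,220), the shield's orange tab at (349,203) and the red mark near (321,240). The dowel lies in the rack near (437,230). In the scene view the orange tab is at (284,192), the blue tab at (369,165) and the dowel at about (192,221). Next I'll zoom in on both.

```bash
cat > h.py <<'E'
import numpy as np, cv2
from cell import manip
from scipy.spatial.transform import Rotation as Rn
from scipy.optimize import least_squares
P={n:manip.camera_params(n) for n in("scene","top")}
def K(p):
    f=200/np.tan(np.radians(p["fovy"])/2); return f
def ray(n,u,v):
    p=P[n];f=K(p);R=Rn.from_euler("xyz",p["attitude"]).as_matrix()
    return p["origin"],R@np.array([(u-p["cx"])/f,(v-p["cy"])/f,1])
def onz(n,u,v,z):
    o,d=ray(n,u,v); return o+d*(z-o[2])/d[2]
def proj(n,X):
    p=P[n];f=K(p);R=Rn.from_euler("xyz",p["attitude"]).as_matrix()
    c=(np.atleast_2d(X)-p["origin"])@R; return c[:,:2]/c[:,2:]*f+[p["cx"],p["cy"]]
def tri(a,b):
    A=[];B=[]
    for n,(u,v) in(("top",a),("scene",b)):
        o,d=ray(n,u,v);d=d/np.linalg.norm(d);M=np.eye(3)-np.outer(d,d);A.append(M);B.append(M@o)
    return np.linalg.lstsq(np.vstack(A),np.hstack(B),rcond=None)[0]
def crop(n,x,y,w,h,s):
    return cv2.resize(np.ascontiguousarray(manip.camera(n)[y:y+h,x:x+w,::-1]),None,fx=s,fy=s,interpolation=cv2.INTER_CUBIC)
E
python3 - <<'E'
from h import *
a=crop("top",225,175,255,85,3);b=crop("scene",150,145,255,112,3)
cv2.imwrite("pics/z1.png",np.vstack([a,b]))
E
```

```text
(no output)
```

View pics/z1.png

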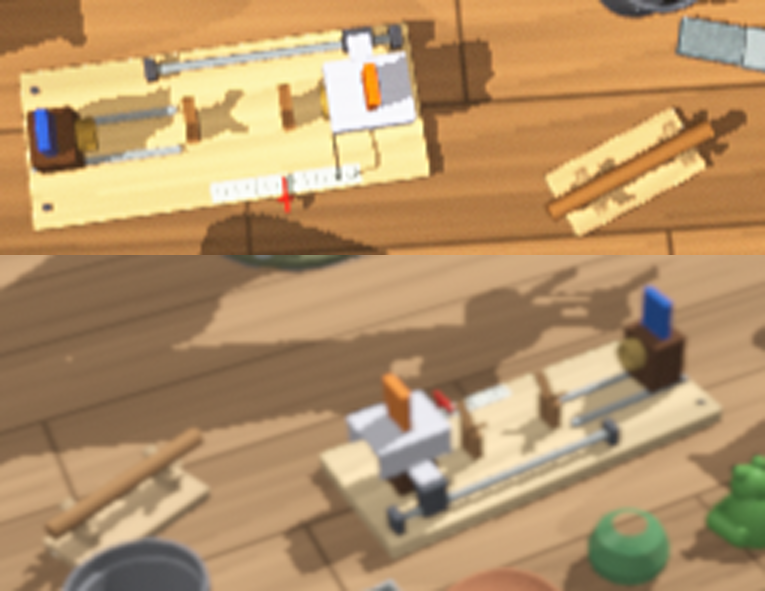

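The zoom gives the jig corners in the top crop at (22,72), (406,25), (430,178) and (35,230). The dowel ends are at (551,210) and (711,130) in the top crop, and (52,527) and (198,435) in the scene crop. The red mark is at (286,190) in the top crop. Next I'll fit the poses.

```bash
cat > fit.py <<'E'
from h import *
T=lambda u,v:((u+.5)/3-.5+225,(v+.5)/3-.5+175)
S=lambda u,v:((u+.5)/3-.5+150,(v-255+.5)/3-.5+145)
def cen(n,col,box):
    im=cv2.cvtColor(manip.camera(n),cv2.COLOR_RGB2HSV);x,y,w,h=box;s=im[y:y+h,x:x+w].astype(int)
    lo,hi,sat,val=col;m=(s[...,0]>=lo)&(s[...,0]<=hi)&(s[...,1]>sat)&(s[...,2]>val)
    ys,xs=np.nonzero(m);return np.array([xs.mean()+x,ys.mean()+y]),len(xs)
def jw(q,p): # q: x,y,z,yaw
    c,s=np.cos(q[3]),np.sin(q[3]);p=np.atleast_2d(p)
    return np.c_[q[0]+c*p[:,0]-s*p[:,1],q[1]+s*p[:,0]+c*p[:,1],q[2]+p[:,2]]
def box(c,d): return np.array([[c[0]+i*d[0]/2,c[1]+j*d[1]/2,c[2]+k*d[2]/2] for i in(-1,1) for j in(-1,1) for k in(-1,1)])
def hc(n,X):
    h=cv2.convexHull(proj(n,X).astype(np.float32));m=cv2.moments(h);return np.array([m["m10"],m["m01"]])/m["m00"],m["m00"]
BL=(105,130,150,60);OR=(5,18,200,150);RD=(0,4,180,120)
E
python3 - <<'E'
from fit import *
m={}
m["top","o"]=cen("top",OR,(335,185,25,30));m["top","b"]=cen("top",BL,(230,205,20,25))
m["scene","o"]=cen("scene",OR,(270,180,25,30));m["scene","b"]=cen("scene",BL,(355,150,25,30))
for n,b in(("top",(310,230,25,18)),("scene",(285,185,25,20))):
    print("red",n,cen(n,RD,b))
tab={"o":box((0,-145,114.5),(40,12,45)),"b":box((0,165,107.5),(40,12,45))}
C=np.array([[80,200,18],[80,-200,18],[-80,-200,18],[-80,200,18]])
ct=np.array([T(22,72),T(406,25),T(430,178),T(35,230)]);cs=np.array([S(720,405),S(395,545),S(322,462)])
def res(q):
    r=[]
    for (n,k),(c,a) in m.items(): r+=list(2*(hc(n,jw(q,tab[k]))[0]-c))
    r+=list((proj("top",jw(q,C))-ct).ravel())+list((proj("scene",jw(q,C[:3]))-cs).ravel())
    return np.array(r)
q=least_squares(res,[580,20,0,.1]).x
print("jig",q.round(3));print(res(q).round(2))
for k,(c,a) in m.items(): print(k,c,a,hc(k[0],jw(q,tab[k[1]]))[1])
e=[tri(T(551,210),S(52,527)),tri(T(711,130),S(198,435))];print(e,np.linalg.norm(e[0]-e[1]))
# manual points z check for mark
for n,uv in(("top",T(286,190)),):
    w=onz(n,*uv,28);c,s=np.cos(q[3]),np.sin(q[3]);d=w-q[:3];print("mark jig",c*d[0]+s*d[1],-s*d[0]+c*d[1])
E
```

```text
red top (array([319.55555556, 241.22222222]), 9)
red scene (array([296.8, 193.2]), 5)fit.py:7: RuntimeWarning: Mean of empty slice.
  ys,xs=np.nonzero(m);return np.array([xs.mean()+x,ys.mean()+y]),len(xs)
  ret = ret.dtype.type(ret / rcount)
Traceback (most recent call last):
ValueError: Residuals are not finite in the initial point.
```

```bash
sed -i 's/^BL=.*/BL=(105,130,130,40);OR=(5,16,185,110);RD=(0,6,150,90)/' fit.py
python3 - <<'E'
from fit import *
for n,(u,v) in(("top",T(371,87)),("top",T(43,130)),("top",T(286,190)),("scene",S(398,400)),("scene",S(657,312)),("scene",S(443,401))):
    im=cv2.cvtColor(manip.camera(n),cv2.COLOR_RGB2HSV);u,v=round(u),round(v);print(n,u,v,im[v-1:v+2,u-1:u+2].reshape(-1,3)[[0,4,8]].tolist())
for a in(("top",OR,(342,190,14,24)),("top",BL,(230,205,20,25)),("scene",OR,(272,182,18,22)),("scene",BL,(355,150,25,30))): print(a[0],cen(*a))
E
```

```text
top 348 204 [[18, 244, 252], [18, 238, 253], [18, 247, 253]]
top 239 218 [[111, 189, 232], [111, 187, 232], [112, 185, 226]]
top 320 238 [[4, 142, 248], [5, 157, 233], [13, 130, 179]]
scene 282 193 [[13, 187, 154], [13, 187, 154], [13, 188, 149]]
scene 369 164 [[109, 187, 113], [109, 183, 114], [109, 185, 113]]
scene 297 193 [[2, 184, 175], [2, 185, 186], [2, 183, 195]]
top (array([348.08, 203.92]), 25)
top (array([238.87272727, 218.29090909]), 55)
scene (array([282.11764706, 194.91176471]), 34)
scene (array([368.61702128, 164.23404255]), 94)
```

```bash
sed -i 's/OR=(5,16,185,110)/OR=(5,22,150,110)/' fit.py
cat > jig.py <<'E'
from fit import *
m={}
m["top","o"]=cen("top",OR,(341,190,16,24));m["top","b"]=cen("top",BL,(230,205,20,25))
m["scene","o"]=cen("scene",OR,(272,182,18,22));m["scene","b"]=cen("scene",BL,(355,150,25,30))
tab={"o":box((0,-145,114.5),(40,12,45)),"b":box((0,165,107.5),(40,12,45))}
C=np.array([[80,200,18],[80,-200,18],[-80,-200,18],[-80,200,18]])
ct=np.array([T(22,72),T(406,25),T(430,178),T(35,230)]);cs=np.array([S(720,405),S(395,545),S(322,462)])
def res(q):
    r=[]
    for (n,k),(c,a) in m.items(): r+=list(2*(hc(n,jw(q,tab[k]))[0]-c))
    r+=list((proj("top",jw(q,C))-ct).ravel())+list((proj("scene",jw(q,C[:3]))-cs).ravel())
    return np.array(r)
q=least_squares(res,[580,20,0,.1],loss="soft_l1").x
print("jig",q.round(3));print(res(q).round(2))
for k,(c,a) in m.items(): print(k,c,a,hc(k[0],jw(q,tab[k[1]]))[1])
e=[tri(T(551,210),S(52,527)),tri(T(711,130),S(198,435))];print(e,np.linalg.norm(e[0]-e[1]))
w=onz("top",*T(286,190),28);c,s=np.cos(q[3]),np.sin(q[3]);d=w-q[:3];print("mark jig",c*d[0]+s*d[1],-s*d[0]+c*d[1])
np.save("jig.npy",q)
E
python3 jig.py
```

```text
jig [5.7945e+02 4.0163e+01 2.4400e-01 4.2000e-02]
[ 4.000e-02 -2.069e+01  1.790e+00 -2.743e+01  7.860e+00  1.637e+01
  1.346e+01  1.289e+01 -1.000e-02 -1.303e+01  9.600e-01 -1.050e+01
 -5.400e-01 -1.048e+01 -9.900e-01 -1.408e+01  7.530e+00  8.890e+00
  1.300e+00  7.960e+00  2.130e+00  3.060e+00]
('top', 'o') [348.25373134 203.23880597] 67 90.21702525927685
('top', 'b') [238.83333333 218.25925926] 54 108.35658107721247
('scene', 'o') [281.80392157 192.49019608] 102 157.88640794157982
('scene', 'b') [368.61702128 164.23404255] 94 160.52009196137078
[array([ 427.30925856, -359.81411402,  -34.88732939]), array([ 510.69995966, -345.27323931,  149.36343459])] 202.76535723395716
mark jig -109.68962156032354 -52.73300391115032
```

```bash
python3 - <<'E'
from h import *
X=np.array([[0,0,0],[237.5,495.8,219],[237.5,495.8,350],[580,40,18]])
for n in P:
    print(n,proj(n,X).round(1).tolist()); print(onz(n,319,195,0), Rn.from_euler("xyz",P[n]["attitude"]).as_matrix().round(3).tolist())
E
```

```text
scene [[250.1, 132.3], [394.5, 77.6], [398.1, 42.5], [329.4, 210.2]]
[478.16162387  56.83206876   0.        ] [[0.466, 0.553, -0.691], [0.885, -0.291, 0.363], [-0.0, -0.78, -0.625]]
top [[324.4, 406.2], [115.6, 338.9], [87.6, 346.1], [299.1, 204.2]]
[608.61868879 -22.45344932   0.        ] [[-0.062, -0.977, 0.204], [-0.998, 0.061, -0.009], [-0.003, -0.205, -0.979]]
```

Both views want a smaller x, so the optimiser stalled because float32 hulls kill the finite differences. I'll use larger difference steps.

```bash
sed -i 's/\[580,20,0,.1\],loss="soft_l1"/[540,30,1,.1],x_scale=[100,100,10,.1],diff_step=1e-2/' jig.py; sed -i 's/cv2.convexHull(proj(n,X).astype(np.float32))/cv2.convexHull((proj(n,X)).astype(np.float32))/' fit.py; python3 jig.py
```

```text
jig [5.43836e+02 4.25050e+01 2.09300e+00 7.00000e-02]
[-0.02  0.91  0.79  0.52  0.42  2.62  0.74 -1.57 -1.25  0.13  0.2  -1.13
  0.24 -0.75 -0.7  -0.37  1.22  0.74 -1.44  0.26 -1.42 -3.07]
('top', 'o') [348.25373134 203.23880597] 67 90.49242730834521
('top', 'b') [238.83333333 218.25925926] 54 108.62838183750864
('scene', 'o') [281.80392157 192.49019608] 102 156.3526255285833
('scene', 'b') [368.61702128 164.23404255] 94 156.18855700129643
[array([ 427.30925856, -359.81411402,  -34.88732939]), array([ 510.69995966, -345.27323931,  149.36343459])] 202.76535723395716
mark jig -75.80001416208968 -54.39341498037585
```

```bash
cat >> h.py <<'E'
def plan(x,y,zg,yaw):  # grasp point target; yaw of tool y-axis line mod pi handled
    s=manip.read_state();R=Rn.from_euler("xyz",s["eef_rot"]).as_matrix();p=s["eef_pos"]
    d=R.T@(np.array([x,y,zg-5])-p)/10
    c=s["eef_rot"][2]; opts=[]
    for k in(-2,-1,0,1,2):
        t=yaw+k*np.pi; q6=np.arctan2(y,x)+np.pi/2-t
        if abs(q6)<2.3: opts.append((round(-np.degrees(t-c)/5,2),round(q6,2)))
    print("shift cm",d.round(2),"roll opts(units,q6)",opts)
E
python3 - <<'E'
from fit import *
e=[tri(T(551,210),S(198,435)),tri(T(711,130),S(52,527))];print(e,np.linalg.norm(e[0]-e[1]))
d=e[1]-e[0];m=(e[0]+e[1])/2;a=np.arctan2(d[1],d[0]);print("mid",m,"axis",a)
# both-view fit of centre, yaw, z with length 180
uv=[("top",T(551,210),-1),("top",T(711,130),1),("scene",S(198,435),-1),("scene",S(52,527),1)]
f=lambda p:np.concatenate([(proj(n,[p[0]+s*90*np.cos(p[3]),p[1]+s*90*np.sin(p[3]),p[2]])[0]-u) for n,u,s in uv])
r=least_squares(f,[*m,a]);print(r.x,r.fun.round(2))
x,y,z,a=r.x
plan(x,y,200,a)   # tool x along dowel
E
```

```text
[array([ 434.17168322, -271.41480309,   53.6303908 ]), array([ 502.354658  , -433.93604132,   56.10842821])] 176.261770091776
mid [ 468.26317061 -352.67542221   54.86940951] axis -1.1735656256564313
[ 468.14793432 -352.55505002   54.76119198   -1.17248043] [-0.84  0.24 -0.48 -0.35  0.1  -0.65 -1.31  0.63]
shift cm [-57.45 -66.57   2.44] roll opts(units,q6) [(np.float64(44.32), np.float64(2.1)), (np.float64(8.32), np.float64(-1.04))]
```

```bash
python3 -m creep '[[1,[-5,-5,0],0.5],[1,[-9,-9,0],1.5],[1,[-13,-13.5,0],2.5],[1,[-17,-18.5,0],3.5],[1,[-21,-23.5,0],4.5],[1,[-25,-28,0],5.5],[1,[-29,-32.5,0],6.5],[1,[-33,-37,0],7.5],[1,[-36.5,-41.5,0],8.3],[1,[-40,-45.5,0],8.3],[1,[-43,-49.5,0],8.3],[1,[-45,-52,0],8.3]]' 25
python3 -c "
from h import *
plan(468,-352.5,150,-1.172)"
```

```text
clock: 2.6
eef_pos: [398.2, -84.0, 219.8]
eef_rot: [3.141, 0.001, 1.97]
wrist_force: [1.9, 0.0, 0.2]
finger_gap: 94.2
finger_force: 0.0
shift cm [-27.45  -4.02   7.49] roll opts(units,q6) [(np.float64(36.01), np.float64(2.1)), (np.float64(0.01), np.float64(-1.04))]
```

```bash
python3 -m creep '[[1,[0,0,0],0],[1,[0,0,0],0]]'
python3 -c "
from h import *
plan(468,-352.5,150,-1.172)"
```

```text
clock: 2.8
eef_pos: [398.0, -82.4, 219.3]
eef_rot: [-3.141, -0.0, 1.968]
wrist_force: [-0.3, 0.4, 0.3]
finger_gap: 93.8
finger_force: 0.0
shift cm [-27.62  -3.99   7.41] roll opts(units,q6) [(np.float64(35.98), np.float64(2.1)), (np.float64(-0.02), np.float64(-1.04))]
```

```bash
python3 -m creep '[[1,[-5,-0.7,1],0],[1,[-10,-1.4,2],0],[1,[-15,-2.2,3],0],[1,[-20,-2.9,4],0],[1,[-25,-3.6,5],0],[1,[-27.6,-4,6],0],[1,[-27.6,-4,7.4],0],[1,[-27.6,-4,7.4],0],[1,[-27.6,-4,7.4],0],[1,[-27.6,-4,7.4],0]]'
python3 - <<'E'
from h import *
plan(468,-352.5,51,-1.172)
a=crop("top",385,175,120,100,4);b=crop("scene",130,130,100,100,3)
b=cv2.resize(b,(400,400));cv2.imwrite("pics/g1.png",cv2.resize(np.hstack([a,b]),(792,360)))
E
```

```text
clock: 3.8
eef_pos: [469.4, -350.4, 146.7]
eef_rot: [3.141, 0.001, 1.972]
wrist_force: [0.0, -0.9, 1.3]
finger_gap: 94.1
finger_force: 0.0
shift cm [-0.13 -0.21 10.07] roll opts(units,q6) [(np.float64(36.03), np.float64(2.1)), (np.float64(0.03), np.float64(-1.04))]
```

View pics/g1.png

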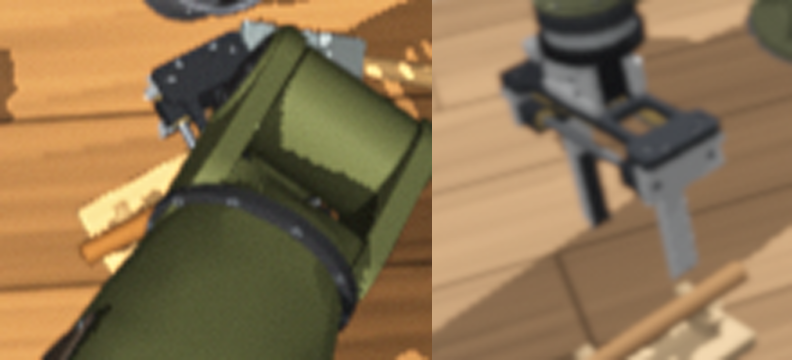

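The gripper straddles the dowel, with the fingers at about (590,200) and (680,270) in the right crop and the dowel running between them below. I'll descend and grip.

```bash
python3 -m creep '[[1,[-0.1,-0.2,4],0],[1,[-0.1,-0.2,8],0],[1,[-0.1,-0.2,10],0],[1,[-0.1,-0.2,10],0],[-1,[-0.1,-0.2,10],0],[-1,[-0.1,-0.2,10],0],[-1,[-0.1,-0.2,10],0],[-1,[-0.1,-0.2,10],0],[-1,[-0.1,-0.2,10],0],[-1,[-0.1,-0.2,10],0],[-1,[-0.1,-0.2,10],0],[-1,[-0.1,-0.2,10],0]]' 25
```

```text
clock: 5.1
eef_pos: [467.3, -353.3, 45.4]
eef_rot: [-3.142, -0.0, 1.971]
wrist_force: [0.0, 0.9, -0.6]
finger_gap: 33.6
finger_force: 0.0
```

```bash
python3 -m creep '[[-1,[0,0,0],0],[-1,[0,0,0],0],[-1,[0,0,0],0],[-1,[0,0,0],0],[-1,[0,0,0],0]]' 25; python3 -m creep '[[-1,[0,0,-3],0],[-1,[0,0,-8],0],[-1,[0,0,-13],0],[-1,[0,0,-16],0],[-1,[0,0,-16],0],[-1,[0,0,-16],0]]'
python3 - <<'E'
from fit import *
q=np.load("jig.npy")
x,y,_=jw(q,[0,8,0])[0];print(x,y);plan(x,y,205,q[3]+np.pi/2)
E
```

```text
clock: 5.6
eef_pos: [467.5, -353.2, 45.5]
eef_rot: [3.141, 0.0, 1.971]
wrist_force: [2.7, 1.5, 0.6]
finger_gap: 18.9
finger_force: 25.0
clock: 6.2
eef_pos: [467.1, -353.2, 205.2]
eef_rot: [-3.141, 0.0, 1.97]
wrist_force: [0.5, -0.5, -0.8]
finger_gap: 19.2
finger_force: 25.0
543.2742119711163 50.485679454283165
shift cm [34.23 22.73  0.51] roll opts(units,q6) [(np.float64(3.77), np.float64(0.02))]
```

```bash
python3 -m creep '[[-1,[3.4,2.3,0],0.5],[-1,[7.2,4.8,0],1],[-1,[11,7.3,0],1.5],[-1,[15,10,0],2],[-1,[19,12.6,0],2.5],[-1,[23,15.2,0],3],[-1,[27,17.9,0],3.5],[-1,[31,20.6,0],3.8],[-1,[34.2,22.7,0],3.8],[-1,[34.2,22.7,0],3.8],[-1,[34.2,22.7,0],3.8],[-1,[34.2,22.7,0],3.8]]'
python3 - <<'E'
from fit import *
q=np.load("jig.npy")
x,y,_=jw(q,[0,8,0])[0];plan(x,y,105,q[3]+np.pi/2)
a=crop("top",235,170,140,90,3);b=crop("scene",240,100,160,140,4)
a=cv2.copyMakeBorder(a,0,0,0,640-420,cv2.BORDER_CONSTANT);cv2.imwrite("pics/p1.png",cv2.resize(np.vstack([a,b]),None,fx=.72,fy=.72,interpolation=cv2.INTER_AREA))
E
```

```text
clock: 7.4
eef_pos: [542.9, 49.2, 204.4]
eef_rot: [-3.14, 0.0, 1.638]
wrist_force: [0.7, -0.6, -1.3]
finger_gap: 19.0
finger_force: 25.0
shift cm [ 0.13  0.06 10.44] roll opts(units,q6) [(np.float64(-0.04), np.float64(0.02))]
```

View pics/p1.png

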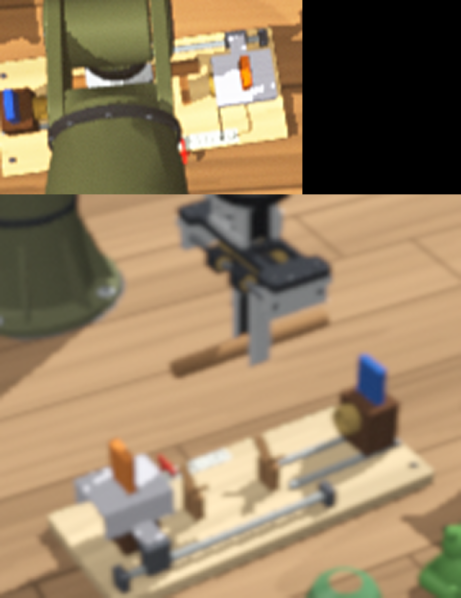

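The dowel hangs level along the jig, with its ends at (174,368) and (327,318) in the lower crop. I'll check its position along the jig.

```bash
python3 - <<'E'
from fit import *
q=np.load("jig.npy");c,s=np.cos(q[3]),np.sin(q[3])
for u,v in((174,368),(327,318)):
    w=onz("scene",240+u/2.88,100+(v-194.4)/2.88,209.4);d=w-q[:3];print(w,c*d[0]+s*d[1],-s*d[0]+c*d[1])
# yaw: refit jig with decoupled solver for check using tabs
E
```

```text
[548.72136816 -37.70303851 209.4       ] -0.7618525126466063 -80.35350059362186
[539.90515614 141.13133648 209.4       ] 3.0074263763013662 98.65837557328818
```

```bash
python3 -m creep '[[-1,[0.1,0,4],0],[-1,[0.1,0,8],0],[-1,[0.1,0,11],0],[-1,[0.1,0,12.5],0],[-1,[0.1,0,13.3],0],[-1,[0.1,0,13.7],0],[-1,[0.1,0,13.7],0]]'
python3 -m creep '[[-1,[0,0,0.2],0],[-1,[0,0,0.4],0],[-1,[0,0,0.6],0],[-1,[0,0,0.6],0]]'
```

```text
clock: 8.2
eef_pos: [543.4, 50.8, 68.8]
eef_rot: [3.141, 0.0, 1.638]
wrist_force: [0.8, 0.6, -0.6]
finger_gap: 19.3
finger_force: 25.0
clock: 8.6
eef_pos: [543.2, 51.1, 62.3]
eef_rot: [-3.141, 0.0, 1.639]
wrist_force: [0.1, -0.0, 0.0]
finger_gap: 19.4
finger_force: 25.0
```

```bash
python3 -m creep '[[-1,[0,0,0.1],0],[-1,[0,0,0.2],0],[-1,[0,0,0.2],0]]'; python3 -m creep '[[-1,[0,0,0.1],0],[-1,[0,0,0.1],0]]'
```

```text
clock: 8.9
eef_pos: [543.3, 51.1, 60.9]
eef_rot: [3.141, 0.0, 1.639]
wrist_force: [-2.2, -1.1, 5.7]
finger_gap: 19.0
finger_force: 25.0
clock: 9.1
eef_pos: [543.4, 51.2, 60.7]
eef_rot: [3.141, 0.0, 1.639]
wrist_force: [-7.5, 0.2, 14.0]
finger_gap: 19.3
finger_force: 25.0
```

Seated: contact came at an axis height of about 65. I'll release and retreat.

```bash
python3 -m creep '[[0,[0,0,-0.1],0],[0,[0,0,-0.1],0],[0,[0,0,-0.1],0],[0,[0,0,-0.1],0],[0,[0,0,-0.1],0],[0,[0,0,-2],0],[0,[0,0,-6],0],[0,[0,0,-11],0],[0,[0,0,-14],0],[0,[0,0,-14],0]]'
python3 - <<'E'
from fit import *
q=np.load("jig.npy")
x,y,_=jw(q,[0,165,0])[0];print(x,y);plan(x,y,165,q[3]);plan(x,y,108,q[3])
a=crop("scene",240,130,160,112,4);cv2.imwrite("pics/p2.png",a)
E
```

```text
clock: 10.1
eef_pos: [544.8, 51.2, 203.9]
eef_rot: [3.134, 0.0, 1.639]
wrist_force: [0.2, 0.1, -0.2]
finger_gap: 47.1
finger_force: 0.0
532.2444415311878 207.09776124889592
shift cm [15.64 -0.22  4.38] roll opts(units,q6) [(np.float64(17.97), np.float64(1.87)), (np.float64(-18.03), np.float64(-1.27))]
shift cm [15.64 -0.26 10.08] roll opts(units,q6) [(np.float64(17.97), np.float64(1.87)), (np.float64(-18.03), np.float64(-1.27))]
```

View pics/p2.png

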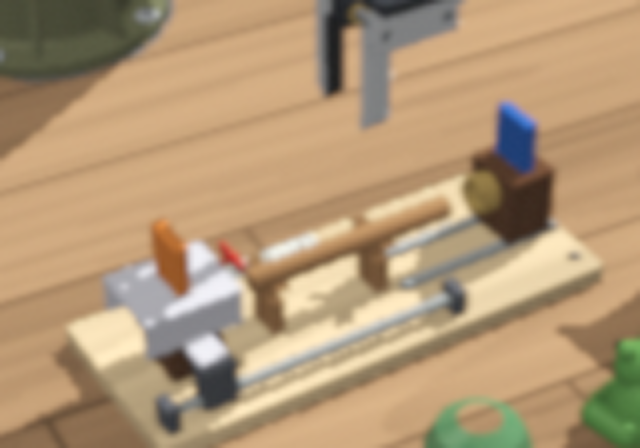

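The dowel lies in both V-rests from (250,280) to (445,205), short of the tail cup. Next is the tailstock tab.

```bash
python3 -m creep '[[0,[1.5,0,0],-1.6],[0,[3,0,0],-3.2],[0,[4.5,0,0],-4.8],[0,[6,0,0],-6.4],[0,[8,0,0],-8],[0,[10,-0.1,0],-9.6],[0,[12,-0.1,0],-11.2],[0,[14,-0.2,0.5],-12.8],[0,[15.6,-0.2,1.5],-14.4],[0,[15.6,-0.2,2.5],-16],[0,[15.6,-0.2,3.5],-17.6],[0,[15.6,-0.2,4],-18]]'
python3 -m creep '[[0,[0,0,0],0],[0,[0,0,0],0]]'
python3 - <<'E'
from fit import *
q=np.load("jig.npy")
x,y,_=jw(q,[0,165,0])[0];plan(x,y,108,q[3])
E
```

```text
clock: 11.35
eef_pos: [529.7, 206.5, 156.7]
eef_rot: [-3.141, -0.004, -3.068]
wrist_force: [1.0, -0.6, 0.2]
finger_gap: 46.8
finger_force: 0.0
clock: 11.55
eef_pos: [530.4, 206.5, 158.6]
eef_rot: [-3.141, -0.001, -3.075]
wrist_force: [0.2, -0.4, 1.1]
finger_gap: 46.8
finger_force: 0.0
shift cm [-0.2   0.05  5.56] roll opts(units,q6) [(np.float64(-36.04), np.float64(1.87)), (np.float64(-72.04), np.float64(-1.27))]
```

```bash
python3 -m creep '[[0,[-0.2,0,2],0],[0,[-0.2,0,4],0],[0,[-0.2,0,5.3],0],[0,[-0.2,0,5.3],0],[-1,[-0.2,0,5.3],0],[-1,[-0.2,0,5.3],0],[-1,[-0.2,0,5.3],0],[-1,[-0.2,0,5.3],0],[-1,[-0.2,0,5.3],0],[-1,[-0.2,0,5.3],0],[-1,[-0.2,0,5.3],0]]' 25
```

```text
clock: 12.65
eef_pos: [532.8, 206.7, 106.8]
eef_rot: [-3.141, 0.001, -3.073]
wrist_force: [-0.8, -1.9, 5.2]
finger_gap: 11.7
finger_force: 25.0
```

```bash
python3 -m creep '[[-1,[0,-0.8,0],0],[-1,[0,-1.6,0],0],[-1,[0,-2.4,0],0],[-1,[0,-3.1,0],0],[-1,[0,-3.7,0],0],[-1,[0,-4.3,0],0],[-1,[0,-4.9,0],0],[-1,[0,-5.4,0],0],[-1,[0,-5.8,0],0],[-1,[0,-6,0],0],[-1,[0,-6,0],0]]' 40
python3 -m creep '[[-1,[0,-0.2,0],0],[-1,[0,-0.4,0],0],[-1,[0,-0.4,0],0]]'
```

```text
clock: 13.75
eef_pos: [537.2, 146.3, 106.8]
eef_rot: [3.142, 0.001, -3.074]
wrist_force: [2.6, 1.4, 5.0]
finger_gap: 12.3
finger_force: 40.0
clock: 14.05
eef_pos: [537.5, 142.5, 106.8]
eef_rot: [3.141, 0.001, -3.074]
wrist_force: [2.6, 2.7, 4.8]
finger_gap: 11.7
finger_force: 40.0
```

```bash
python3 -m creep '[[-1,[0,-0.2,0],0],[-1,[0,-0.3,0],0],[-1,[0,-0.3,0],0]]'
python3 -m creep '[[-1,[0,-0.15,0],0],[-1,[0,-0.15,0],0]]';python3 -m creep '[[-1,[0,-0.1,0],0],[-1,[0,-0.1,0],0]]'
```

```text
clock: 14.35
eef_pos: [537.7, 139.6, 106.8]
eef_rot: [3.141, 0.001, -3.074]
wrist_force: [2.6, 3.7, 5.2]
finger_gap: 11.8
finger_force: 40.0
clock: 14.55
eef_pos: [537.7, 138.8, 106.8]
eef_rot: [3.14, 0.002, -3.074]
wrist_force: [3.9, 9.6, 4.1]
finger_gap: 12.1
finger_force: 40.0
clock: 14.75
eef_pos: [537.7, 138.8, 106.8]
eef_rot: [3.139, 0.002, -3.073]
wrist_force: [3.4, 16.4, 3.5]
finger_gap: 11.5
finger_force: 40.0
```

Firm contact after about 68 mm of travel, matching the expected 69. I'll release and check the picture.

```bash
python3 -m creep '[[-1,[0,0.1,0],0],[0,[0,0.1,0],0],[0,[0,0.1,0],0],[0,[0,0.1,0],0],[0,[0,0.1,0],0],[0,[0,0.1,-2],0],[0,[0,0.1,-5],0],[0,[0,0.1,-6.5],0],[0,[0,0.1,-6.5],0]]'
python3 - <<'E'
from fit import *
q=np.load("jig.npy")
x,y,_=jw(q,[0,-145,0])[0];print(x,y);plan(x,y,175,q[3])
cv2.imwrite("pics/p3.png",crop("scene",240,130,160,112,4))
# blue tab scene centroid -> joint value
c,_=cen("scene",BL,(330,140,50,50))
g=np.arange(0,.1,.001)
v=[np.linalg.norm(hc("scene",jw(q,box((0,165-1e3*t,107.5),(40,12,45))))[0]-c) for t in g];print(c,g[np.argmin(v)],min(v))
E
```

```text
clock: 15.65
eef_pos: [538.1, 138.4, 173.4]
eef_rot: [3.141, 0.003, -3.074]
wrist_force: [-1.0, -0.5, -0.4]
finger_gap: 46.6
finger_force: 0.0
554.0229691514288 -102.1362856067089
shift cm [  0.04 -24.11   0.33] roll opts(units,q6) [(np.float64(-36.03), np.float64(1.32)), (np.float64(-72.03), np.float64(-1.82))]
[351.01098901 170.58241758] 0.069 0.4464256627708762
```

View pics/p3.png

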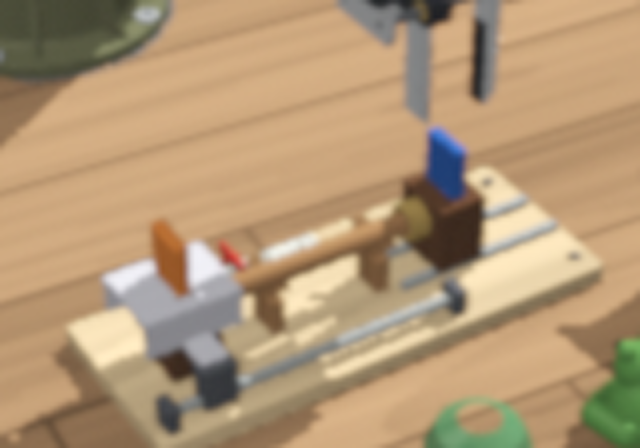

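The joint value from the image is 0.069 and the dowel sits in the tail cup at (412,218). Now the shield.

```bash
python3 -m creep '[[0,[0,-4,0],0],[0,[0,-8,0],0],[0,[0,-12,0],0],[0,[0,-16,0],0],[0,[0,-20,0],0],[0,[0,-24.1,0],0],[0,[0,-24.1,0],0],[0,[0,-24.1,0],0]]'
python3 - <<'E'
from fit import *
q=np.load("jig.npy")
x,y,_=jw(q,[0,-145,0])[0];plan(x,y,116,q[3])
im=manip.camera("scene");
c,_=cen("scene",OR,(272,182,18,22))
g=np.arange(-160,-130,.5)
v=[np.linalg.norm(hc("scene",jw(q,box((0,t,114.5),(40,12,45))))[0]-c) for t in g];print(c,g[np.argmin(v)],min(v))
E
```

```text
clock: 16.55
eef_pos: [553.1, -102.4, 170.0]
eef_rot: [3.141, -0.002, -3.075]
wrist_force: [-0.7, 0.7, 1.0]
finger_gap: 46.8
finger_force: 0.0
shift cm [-0.1   0.02  5.9 ] roll opts(units,q6) [(np.float64(-36.04), np.float64(1.32)), (np.float64(-72.04), np.float64(-1.82))]
[281.83516484 193.        ] -144.5 0.8149190346663633
```

```bash
python3 -m creep '[[0,[-0.1,0,2],0],[0,[-0.1,0,4],0],[0,[-0.1,0,5.7],0],[0,[-0.1,0,5.7],0],[-1,[-0.1,0,5.7],0],[-1,[-0.1,0,5.7],0],[-1,[-0.1,0,5.7],0],[-1,[-0.1,0,5.7],0],[-1,[-0.1,0,5.7],0],[-1,[-0.1,0,5.7],0],[-1,[-0.1,0,5.7],0]]' 50
python3 - <<'E'
from fit import *
# red mark / pointer measure, before pull
q=np.load("jig.npy");c,s=np.cos(q[3]),np.sin(q[3])
cv2.imwrite("pics/m1.png",np.hstack([crop("top",290,220,70,40,6),crop("scene",270,170,60,40,6)]))
E
```

```text
clock: 17.75
eef_pos: [554.8, -101.6, 114.8]
eef_rot: [3.141, 0.0, -3.073]
wrist_force: [-1.9, 4.7, 4.6]
finger_gap: 11.8
finger_force: 50.0
```

View pics/m1.png

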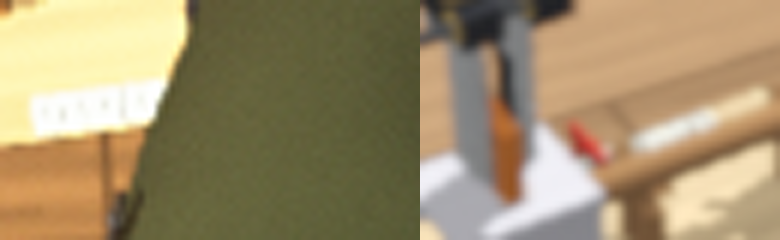

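The arm hides the mark in the top view, so I'll use the initial, unoccluded top picture for it.

```bash
python3 - <<'E'
from fit import *
q=np.load("jig.npy");c,s=np.cos(q[3]),np.sin(q[3])
def tj(w): d=w-q[:3]; return np.array([c*d[0]+s*d[1],-s*d[0]+c*d[1]])
im=cv2.imread("pics/top0.png")[:,:,::-1].astype(float)
x0,y0=310,228;p=im[y0:y0+22,x0:x0+22]
w=np.clip(p[...,0]-p[...,1]*1.0-70,0,None)   # red minus green
print(w.astype(int)[4:20,4:18])
for r in range(22):
    if w[r].sum()>60:
        u=(w[r]*np.arange(22)).sum()/w[r].sum()+x0; print(r+y0,round(u,2),tj(onz("top",u,r+y0,q[2]+28)).round(1))
print("edges: pointer home px",proj("top",jw(q,[[-73.5,-106.5,31],[-73.5,-54,28],[-80,-54,18]])).round(1))
g=cv2.cvtColor(im.astype(np.uint8),cv2.COLOR_RGB2GRAY);print(g[228:242,330:352])
E
```

```text
[[  0   0   0   0   0   0   0   0   0   0   0   0   0   0]
 [  0   0   0   0   0   0   0   0   0   0   0   0   0   0]
 [  0   0   0   0   0  57   0   0   0   0   0   0   0   0]
 [  0   0   0   0   0  74  14   0   0   0   0   0   0   0]
 [  0   0   0   0   0  64  35   0   0   0   0   0   0   0]
 [  0   0   0   0   0  49  33   0   0   0   0   0   0   0]
 [  0   0   0   0   0  34  51   0   0   0   0   0   0   0]
 [  0   0   0   0   0  43  89   0   0   0   0   0   0   0]
 [  0   0   0   0  10 100 126  42  10   0   0   0   0   0]
 [  0   0   0  28 103 122 129  61  20   0   0   0   0   0]
 [  0   0   0   2  35  52 118  61   2   0   0   0   0   0]
 [  0   0   0   0   0  16 113  65   0   0   0   0   0   0]
 [  0   0   0   0   0  13 109  64   0   0   0   0   0   0]
 [  0   0   0   0   0   1  67  38   0   0   0   0   0   0]
 [  0   0   0   0   0   0   0   0   0   0   0   0   0   0]
 [  0   0   0   0   0   0   0   0   0   0   0   0   0   0]]
235 319.16 [-66.8 -53.1]
236 319.35 [-69.9 -53.2]
237 319.4 [-72.8 -53. ]
238 319.6 [-75.9 -53.2]
239 319.67 [-78.8 -53. ]
240 319.8 [-81.8 -53. ]
241 319.
[... 788 characters left out ...]
8 234 230 234 249 244 234 232
  233 234 234 233]
 [235 249 248 236 249 251 250 229 233 250 248 248 250 248 244 243 234 227
  218 215 211 206]
 [244 250 249 248 250 250 249 247 248 246 230 231 227 212 195 215 208 187
  162 154 142 132]
 [248 248 245 236 231 226 215 211 216 214 185 167 152 133 128 141 139 136
  140 144 142 141]
 [211 214 209 182 168 151 134 136 141 141 141 145 144 143 144 144 143 144
  147 146 147 147]
 [135 143 138 138 144 142 141 145 144 145 148 149 149 148 149 147 149 151
  147 148 149 148]
 [143 145 146 146 145 147 151 148 150 148 148 151 149 150 148 151 151 151
  149 150 150 151]
 [147 151 150 152 150 149 148 153 153 151 152 150 150 150 149 152 150 149
  149 151 148 148]]
```

The mark is at jig y ≈ -53.1 and the pointer's home at ≈ -106.6, so the pull is about 53.4 mm.

```bash
python3 -m creep '[[-1,[0,0.7,0],0],[-1,[0,1.4,0],0],[-1,[0,2.1,0],0],[-1,[0,2.8,0],0],[-1,[0,3.5,0],0],[-1,[0,4.1,0],0],[-1,[0,4.6,0],0],[-1,[0,5,0],0],[-1,[0,5.3,0],0],[-1,[0,5.35,0],0],[-1,[0,5.35,0],0],[-1,[0,5.35,0],0]]' 55
python3 - <<'E'
from fit import *
q=np.load("jig.npy");c,s=np.cos(q[3]),np.sin(q[3])
P0=[]
for i in range(6):
    manip.camera("top"); P0.append(manip.read_state()["eef_pos"])
d=np.mean(P0,0)-q[:3];print("tab jig",c*d[0]+s*d[1],-s*d[0]+c*d[1])
cv2.imwrite("pics/f1.png",np.hstack([crop("top",270,215,70,50,5),crop("scene",255,165,80,50,5)]))
E
```

```text
clock: 19.05
eef_pos: [551.0, -48.9, 114.8]
eef_rot: [-3.14, 0.0, -3.074]
wrist_force: [-2.9, -5.5, 6.3]
finger_gap: 11.6
finger_force: 55.0
tab jig 0.6695487437483347 -91.74422399861672
```

View pics/f1.png

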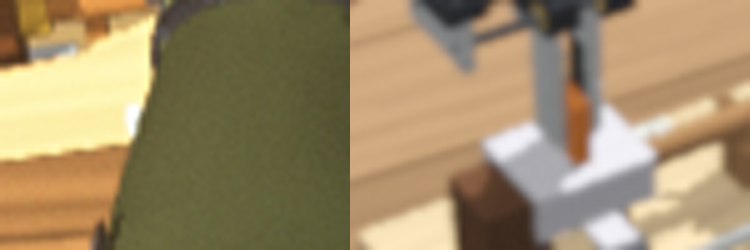

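```bash
python3 -m creep '[[-1,[0,0.05,0],0],[-1,[0,0.05,0],0],[-1,[0,0.05,0],0],[-1,[0,0.05,0],0]]'
python3 - <<'E'
from fit import *
q=np.load("jig.npy");c,s=np.cos(q[3]),np.sin(q[3])
P0=[]
for i in range(6):
    manip.camera("scene"); P0.append(manip.read_state()["eef_pos"])
d=np.mean(P0,0)-q[:3];print("tab jig",c*d[0]+s*d[1],-s*d[0]+c*d[1])
print(proj("scene",jw(q,[[33,-105,92],[33,-51.6,92]])))
# shift of the hood between stored m1-time image (start) and now, along the jig line
A=cv2.imread("pics/scene0.png",0).astype(np.float32);B=cv2.cvtColor(manip.camera("scene"),cv2.COLOR_RGB2GRAY).astype(np.float32)
t=A[203:216,272:304]   # hood +x face
best=[]
for y in np.arange(-101+-5,-35,.25):
    # predict displacement of hood face centre for pull
    pl=y+106; a,b=proj("scene",jw(q,[[33,-145,80],[33,-145+pl,80]])); d=b-a
    M=np.float32([[1,0,-d[0]],[0,1,-d[1]]]);W=cv2.warpAffine(B,M,(640,400),flags=cv2.INTER_LINEAR)
    best.append((cv2.matchTemplate(W[203:216,272:304],t,cv2.TM_CCOEFF_NORMED)[0,0],pl))
print(max(best))
E
```

```text
clock: 19.85
eef_pos: [550.9, -48.5, 114.8]
eef_rot: [-3.14, 0.0, -3.074]
wrist_force: [-3.9, -6.1, 6.5]
finger_gap: 11.7
finger_force: 55.0
tab jig 0.6708879853422323 -91.27338226294653
[[299.97020339 201.41860359]
 [315.74571322 195.36214319]]
(np.float32(0.4896228), np.float64(64.75))
```

The hood corner observed at (316,196) against a predicted (315.7,195.4), plus the 6 N spring force, confirms the pull with no slip. The template match scored too low to use, because the lighting changed. I'll hand in.

```bash
python3 -c "
from cell import manip
print(manip.sign_off())"
```

```text
the job is handed in; nothing more can be done
None
```

I handed the job in at about 20 s: the dowel is home in both cups (tailstock at 0.069), and the gripper is holding the shield about 53 mm out at the red mark. The arm hid pointer and mark from the top camera, so that last alignment rests on earlier measurements and the hood's position, not a direct view.

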